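# Slide a mirror blank along the rail into the corner pocket

### The job

On the alignment jig, push the square white mirror blank with your fingertips until it lies flush against the long rail, then slide it along the rail, keeping it against the rail as it goes, fully home into the pocket at the end that has the extra side lip. Only push the blank: it must stay flat on the plate, never lifted or tipped. Leave the things around the jig alone, and finish clear of everything.

Things in the scene. Friction and masses are not known exactly. Their poses are not given: they have to be found in the camera images.
- jig: Fixed black plate, x -80 to +60 mm, y -200 to +200, 10 mm thick. Origin on the table; x points away from the robot, z up. Along its +x edge runs a bright aluminium rail (10 mm thick, top at z = 22 mm); its guiding face is at x = +50 and looks to -x. A bright stop bar is fixed across the plate near each end; the pocket may be at either end.
- rail_face (a point): Middle of the foot of the rail's guiding face: jig x = 50 mm, y = 0, plate top. Its axes are the jig's.
- pocket_stop: Fixed stop with the pocket, at either end. Axes as the jig's; origin on the plate's top, at jig x = 0. Bar 12 mm high: y -6 to +6 mm, x -14 to +50 (the rail). A lip as high (x -14 to -6) runs y -34 to +34. Pocket: the corner of rail, bar and lip facing the jig's middle, 56 mm wide. Blank home: its centre at x = +25, 31 mm off along y towards the jig's middle; 22 mm of it stands out past the lip.
- plain_stop: The other end stop, fixed: the same bright bar without a lip, at the other end of the jig; not to be used. Same origin and axes as the pocket stop.
- blank: Loose square white ceramic mirror blank, 50 x 50 x 16 mm, about 0.1 kg, lying flat on the plate between the stops, 25 to 65 mm clear of the rail (its nearest point), turned up to 0.4 rad from square. Origin: centre of its underside; z up; x and y square to its sides. It slides easily on plate and rail (friction about 0.3); rubber fingertips stick to it better.
- post: Bystander: small steel post on a round foot (38 mm wide, 60 mm high), standing behind the rail. Origin: centre of its underside.
- cell: Bystander: black lens ring, 48 mm across, 14 mm high, lying behind the rail. Origin: centre of its underside.
- driver: Bystander: screwdriver, 160 mm long, lying on the table beyond the jig's +y end. Origin: under its middle.
- jar: Bystander: small jar, 44 mm wide, 55 mm high, standing beyond the jig's -y end. Origin: centre of its underside.
Not all that is in view belongs to the job. Leave any blue, brown or green look-alike of the blank alone.

How it is judged:
By the outcome, as a careful person would: the job done as asked, in the order asked, and still so for the second after the job is handed in, with the robot touching nothing.
It also fails if it takes over 45 s, if anything falls off the work surface, if the arm or the gripper's body presses on something with over 40 N, if the wrist force passes 120 N, or if a joint passes its speed limit or range.

### The arm

A 7-joint arm with a two-finger parallel gripper is mounted at the origin on the work surface. World frame = base frame: x ahead of the robot, y to its left, z up, the work surface at z = 0. Lengths are in m, angles in rad, forces in N, time in s.
With the tool pointing down it reaches from about 0.4 to 0.875 m from the base axis. Payload 6.5 kg.
Tool frame: the origin (TCP) lies between the finger pads; the fingertips stand 14 mm ahead of it and the grasp point (between the pads) lies 5 mm behind it; z points along the fingers, y is the direction in which the jaws open and shut (so a half turn about z gives the same grasp; the last joint's range is limited). The gripper opens to 85 mm and grips with 20 to 120 N. Pads are 22 mm wide; open, the fingers measure 114 mm over their backs; the gripper's body (76 mm by 85 mm) begins 54 mm behind the grasp point. The pads swing forward as they close: fully open they stand 13 mm farther back than shut.
Start: joints at [-1.277, 0.536, -0.004, 1.538, 0.003, 1.067, -0.071], TCP at [0.229, 0.608, 0.245] pointing down, gripper open.
Joint ranges: [-2.7, 2.7], [-0.37, 2.16], [-1.27, 1.26], [0.24, 2.4], [-1.31, 4.45], [0.19, 1.91], [-2.76, 2.76]. Speed limits (rad/s): [2.39, 2.39, 3.14, 3.14, 3.14, 3.14, 3.14].

### API

Orientations are given as a unit quaternion [w, x, y, z].
In Python, from bench import manip, vision, workorder gives the robot as it stands.
- The arm moves only by the tool move_arm, never from a script. Its argument "deltas" is a list of rows, each an object of numbers: "ax", "ay", "az": the turn, a rotation vector about the world's x, y, z in degrees; "x", "y", "z": the shift along the world's x, y, z in cm; "gripper": the closure, from 0 (fully open) to 1 (shut). A call has exactly 10 rows; each row shifts and turns the commanded pose from where the row before left it; what a row does not reach is not made up. A row lasts 1/8 s, in which the tool goes at most 62.5 mm and 10.7 degrees, less where a joint would pass 70% of its speed; a pose out of reach is approached as far as the arm can. A call with a gripper value outside its range is refused whole. The fingers move at their own pace and stop on an object; "squeeze" is the grip in N (left out, the last holds). Time passes only in rows, so rows that do not move let the fingers close, or fill a call up. It gives the time, the measured TCP pose, the force and the opening at its end, in the units of the state.
- manip.get_obs(): the state, without advancing time (a new reading comes with each control period).
- vision.snapshot(name): name is "scene" or "top" or "wrist"; returns a dict with "img" (480x640x3 uint8, red, green, blue), "camera_matrix" (3x3 intrinsics, pixels), "view" (4x4, takes a point from world to camera coordinates). Camera axes: x right, y down, z forward; pixel columns grow to the right and rows downward; lengths in m; the calibration is good to about 2 mm. A picture is of the moment at which its call begins. There is no depth.
- workorder.sign_off(): hands the job in, once; it reports no verdict.
The state is a dict: "time": time; "joint_pos": joint angles; "qd": joint speeds; "tau": joint torques, N m; "ee_pos": TCP position; "tool_rot": TCP orientation; "wrist_force": force on the tool from outside, world axes, zero at the start; "moment": the same for the moment, N m; "gripper_width": opening from 0.0 (shut) to 1.0 (fully open).
Only numpy, scipy, OpenCV 4.12 (cv2) and the standard library are available. Lean on these libraries where they do the work, as an engineer would, in place of code of your own. Each camera call takes 0.05 s, during which the arm holds its last target.

## Working session

There is one attempt and no reset: what is moved stays moved. The work goes in short steps, Python scripts to look and compute and a tool call to move; the robot and the scene stay as the last step left them, time stands still between calls to the robot, and variables do not carry over. Pictures are saved under pics/ and viewed, and the job is handed in when it is done.

Besides the shell and the picture viewer there is one more tool, called after ">>>" as name(argument=value, ...), one argument or row to a line, values as JSON. move_arm: Moves the arm, as the interface text tells. Its arguments: {"type":"object","properties":{"deltas":{"type":"array"},"squeeze":{"type":"number"}},"required":["deltas"]}

```bash
mkdir -p pics; ls
cat > h.py <<'E'
import numpy as np, cv2
from bench import manip, vision, workorder
def snap(n,fn=None):
    s=vision.snapshot(n)
    if fn: cv2.imwrite('pics/'+fn,cv2.cvtColor(s['img'],cv2.COLOR_RGB2BGR))
    return s
def ray(s,uv,z):
    K=np.array(s['camera_matrix']);V=np.array(s['view']);R=V[:3,:3];t=V[:3,3]
    c=-R.T@t; uv=np.atleast_2d(uv).astype(float)
    d=(R.T@np.linalg.inv(K)@np.c_[uv,np.ones(len(uv))].T).T
    return c+d*((z-c[2])/d[:,2])[:,None]
def proj(s,P):
    K=np.array(s['camera_matrix']);V=np.array(s['view']);P=np.atleast_2d(P)
    p=(V[:3,:3]@P.T).T+V[:3,3]; q=(K@p.T).T
    return q[:,:2]/q[:,2:]
E
python3 - <<'E'
from h import *
print(manip.get_obs())
for n in ['scene','top','wrist']:
    s=snap(n,n+'0.png'); V=np.array(s['view']); print(n,(-V[:3,:3].T@V[:3,3]).round(3), V[2,:3].round(2))
E
```

```text
pics
{'time': 0.0, 'joint_pos': array([-1.27721734,  0.53721624, -0.00442339,  1.5388496 ,  0.00259383,
        1.06730346, -0.07120662]), 'qd': array([-0.0023507 , -0.00060671, -0.0006923 , -0.00080525, -0.00067246,
       -0.00149623,  0.00227606]), 'tau': array([ 6.06171488e-04, -5.83411396e+01,  1.04908369e+00, -2.59104162e+01,
        1.23555426e-02,  9.70682537e-03, -8.45326582e-06]), 'ee_pos': array([0.22865398, 0.60781108, 0.24438994]), 'tool_rot': array([-9.30075268e-05,  1.78896580e-01,  9.83867486e-01, -8.80574916e-04]), 'wrist_force': array([-0.35044802,  0.77739395,  0.57823371]), 'moment': array([-0.01016376,  0.03501744,  0.00042629]), 'gripper_width': 1.0002104193205392}
scene [0.826 0.45  0.767] [-0.3  -0.48 -0.83]
top [0.364 0.042 1.098] [ 0.2  -0.03 -0.98]
wrist [0.159 0.634 0.374] [ 0.27 -0.1  -0.96]
```

View pics/scene0.png

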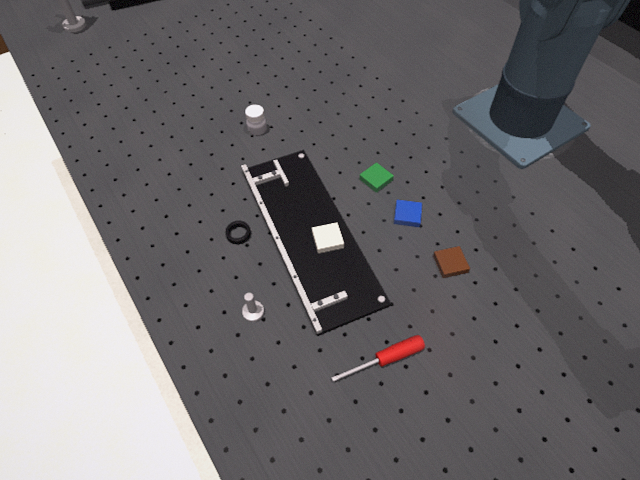

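View pics/top0.png

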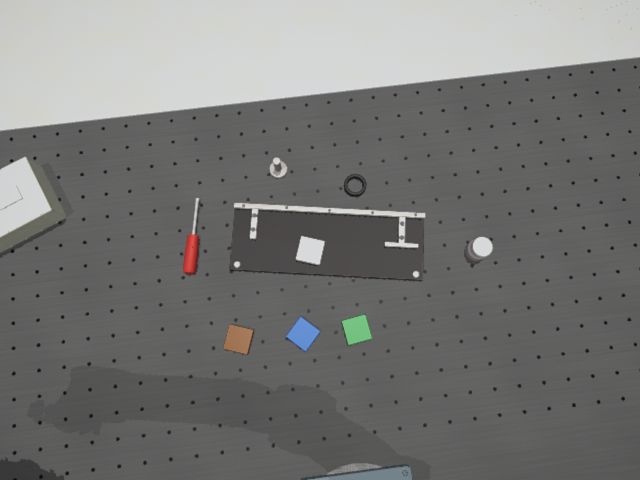

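View pics/wrist0.png

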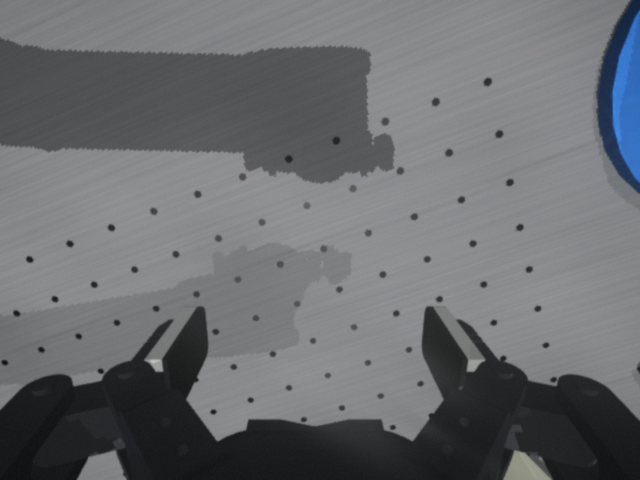

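The top view shows the jig with its rail along the upper edge. The stop with the lip is at the right, about (402,235), which is the -y end; the plain stop is at (254,222). The square candidates are white (310,250), brown (238,339), blue (303,334) and green (357,330). Only the white one on the plate fits. Next I'll measure it and check it in a crop.

```bash
cat >> h.py <<'E'
def blank(s,roi,thr=170,ztop=0.026):
    g=s['img'].min(axis=2); m=np.zeros_like(g); x0,y0,x1,y1=roi
    m[y0:y1,x0:x1]=(g[y0:y1,x0:x1]>thr)*255
    c=max(cv2.findContours(m,cv2.RETR_EXTERNAL,cv2.CHAIN_APPROX_NONE)[0],key=cv2.contourArea)
    W=ray(s,c[:,0,:],ztop)[:,:2]
    r=cv2.minAreaRect((W*1000).astype(np.float32))
    return r,c
E
python3 - <<'E'
from h import *
s=snap('top','top1.png')
r,c=blank(s,(290,230,332,272)); print('blank mm',r)
g=s['img'].min(axis=2)
print(g[232:270:3,310], g[240,315:430:1][60:])
crop=cv2.resize(s['img'][190:290,220:440],None,fx=3.6,fy=3.6,interpolation=cv2.INTER_CUBIC)
cv2.imwrite('pics/crop1.png',cv2.cvtColor(crop,cv2.COLOR_RGB2BGR))
sc=snap('scene')
r2,c2=blank(sc,(305,215,350,255),185); print('scene',r2)
crop=cv2.resize(sc['img'][140:340,230:400],None,fx=3,fy=3,interpolation=cv2.INTER_CUBIC)
cv2.imwrite('pics/crop2.png',cv2.cvtColor(crop,cv2.COLOR_RGB2BGR))
E
```

```text
blank mm ((544.253173828125, 32.9316520690918), (48.90357208251953, 49.04474639892578), 70.24527740478516)
[ 73  72 207 216 216 216 216 216 216 216 167  68  75] [ 74  74  75  75  75  75  74  74  74  74  72  71  70  71  72  72  73  72
  73  74  73  72  46 105 213 215 207 208 215 151  86  73  74  74  75  74
  75  75  75  75  75  76  75  74  74  75  75  75  77  98 101 100  99 100
 101]
scene ((544.4917602539062, 30.644535064697266), (49.1192741394043, 49.11145782470703), 70.17343139648438)
```

View pics/crop1.png

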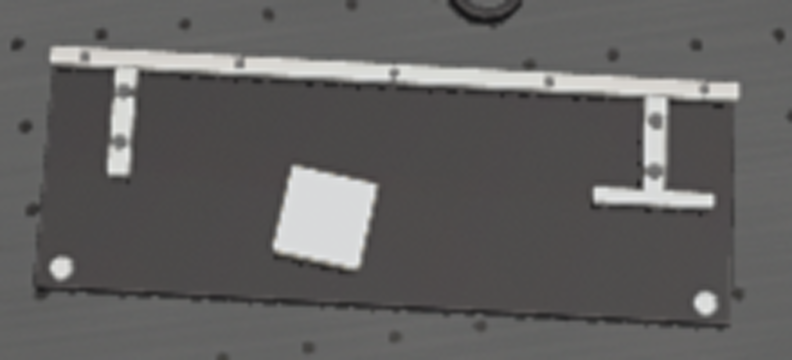

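View pics/crop2.png

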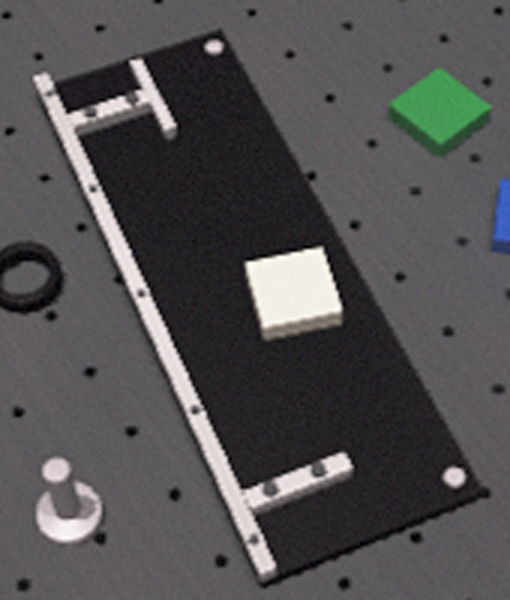

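The crops confirm it: the white ceramic blank is on the plate between the stops, and the lip is on the -y stop. Now the rail and stop geometry.

```bash
cat >> h.py <<'E'
def jig(s,roi,thr):
    g=s['img'].min(axis=2); m=np.zeros_like(g); x0,y0,x1,y1=roi
    m[y0:y1,x0:x1]=(g[y0:y1,x0:x1]>thr)*255
    c=max(cv2.findContours(m,cv2.RETR_EXTERNAL,cv2.CHAIN_APPROX_NONE)[0],key=lambda c:np.ptp(c[:,0,:],axis=0).max())
    return ray(s,c[:,0,:],0.022)[:,:2]*1000
E
python3 - <<'E'
from h import *
for n,roi,thr in [('top',(225,195,435,258),150),('scene',(235,140,355,340),150)]:
    s=snap(n); W=jig(s,roi,thr); print(n,len(W),W.min(0).round(1),W.max(0).round(1))
    # back (+x) edge of rail: per y-bin max x
    y=W[:,1]; b=np.arange(y.min()+6,y.max()-6,6)
    pts=np.array([W[(y>=a)&(y<a+6)][W[(y>=a)&(y<a+6)][:,0].argmax()] for a in b if ((y>=a)&(y<a+6)).any()])
    k=np.polyfit(pts[:,1],pts[:,0],1); res=pts[:,0]-np.polyval(k,pts[:,1]); 
    th=-np.arctan(k[0]); print('theta',th,'res',res.std().round(2))
    c,sn=np.cos(th),np.sin(th); ex=np.array([c,sn]); ey=np.array([-sn,c])
    J=np.c_[W@ex,W@ey]
    r=pts@ex; xb=np.median(r); print('rail back x',xb.round(1),'y ends',J[:,1].min().round(1),J[:,1].max().round(1))
    yc=(J[:,1].min()+J[:,1].max())/2; O=(xb-60)*ex+yc*ey; print('jig origin',O.round(1),'len',np.ptp(J[:,1]).round(1))
    L=np.c_[(W-O)@ex,(W-O)@ey]
    inner=L[(L[:,0]<53)&(L[:,0]>47)&(abs(L[:,1])<110)]; print('face x',np.median(inner[:,0]).round(1))
    for sg in (-1,1):
        st=L[(L[:,0]<44)&(L[:,0]>5)&(sg*L[:,1]>90)]; print('stop y',sg,np.percentile(st[:,1],[5,95]).round(1))
    lp=L[(L[:,0]<2)]; print('low x',lp.min(0).round(1),lp.max(0).round(1))
    B,_=blank(s,(290,230,332,272) if n=='top' else (305,215,350,255),170 if n=='top' else 185)
    p=np.array(B[0])-O; print('blank in jig',(p@ex).round(1),(p@ey).round(1),'ang',(B[2]-np.degrees(th)))
E
```

```text
top 449 [ 550.5 -213. ] [662.9 178.9]
theta -0.17981814738002963 res 0.62
rail back x 620.8 y ends -103.7 294.0
jig origin [568.8  -6.7] len 397.7
face x 51.8
stop y -1 [-158.  -147.1]
stop y 1 [149.2 159.7]Traceback (most recent call last):
  File "<stdin>", line 17, in <module>
    return umr_minimum(a, axis, None, out, keepdims, initial, where)
ValueError: zero-size array to reduction operation minimum which has no identity
```

Run:
```python
from h import *
for n,roi,thr in [('top',(225,195,435,258),150),('scene',(235,140,355,340),150),('scene',(235,140,355,340),120)]:
    s=snap(n); W=jig(s,roi,thr)
    th=-0.1798 if n=='top' else None
    if th is None:
        h=cv2.convexHull(W.astype(np.float32))[:,0]; d=np.roll(h,-1,0)-h
        # long back edge: hull pts on +x side
        e=np.linalg.norm(d,axis=1); print('hull edges',[(h[i].round(0).tolist(),d[i].round(0).tolist()) for i in np.argsort(-e)[:3]])
        i=np.argsort(-e)[0]; 
        k=np.array([0.984,-0.179]); r=W@k; 
        q=W@np.array([.179,.984]); 
        pts=np.array([W[(q>=a)&(q<a+6)][r[(q>=a)&(q<a+6)].argmax()] for a in np.arange(q.min()+6,q.max()-10,6) if ((q>=a)&(q<a+6)).any()])
        f=np.polyfit(pts[:,1],pts[:,0],1); th=-np.arctan(f[0])
        xb=np.median(pts@np.array([np.cos(th),np.sin(th)]))
    else: xb=620.8
    ex=np.array([np.cos(th),np.sin(th)]); ey=np.array([-ex[1],ex[0]])
    J=W@ey; O=(xb-60)*ex+(J.min()+J.max())/2*ey
    L=np.c_[(W-O)@ex,(W-O)@ey]
    print(n,thr,'th',th.__round__(4),'O',O.round(1),'len',np.ptp(J).round(1))
    inner=L[(L[:,0]<56)&(L[:,0]>46)&(abs(L[:,1])<110)]; print('face',np.median(inner[:,0]) if len(inner) else None)
    for sg in (-1,1):
        st=L[(L[:,0]<40)&(L[:,0]>5)&(sg*L[:,1]>90)]
        if len(st): print('stop',sg,np.percentile(st[:,1],[5,95]).round(1))
    lp=L[(L[:,0]<0)&(L[:,1]<0)]; 
    if len(lp): print('lip',lp.min(0).round(1),lp.max(0).round(1))
    B,_=blank(s,(290,230,332,272) if n=='top' else (305,215,350,255),170 if n=='top' else 185)
    p=np.array(B[0])-O; print('blank in jig',(p@ex).round(1),(p@ey).round(1),'ang',(B[2]-90-np.degrees(th)))
```

```text
top 150 th -0.1798 O [568.8  -6.7] len 397.7
face 51.94837368137344
stop -1 [-158.  -147.1]
stop 1 [151.5 159. ]
blank in jig -31.2 34.6 ang -9.452941438762643
hull edges [([584.0, 147.0], [-3.0, -310.0]), ([622.0, -64.0], [41.0, 223.0]), ([600.0, -183.0], [22.0, 119.0])]
scene 150 th -0.1801 O [570.1 -10.3] len 400.5
face 50.67440274200151
stop -1 [-154.8 -148.8]
stop 1 [150.9 162.5]
blank in jig -32.5 35.9 ang -9.973738355492118
hull edges [([595.0, -213.0], [64.0, 356.0]), ([583.0, 143.0], [-32.0, -299.0]), ([657.0, 178.0], [-72.0, -27.0])]
scene 120 th -0.1797 O [570.9  -9.8] len 401.9
face 49.91714526046077
stop -1 [-158.7 -145.2]
stop 1 [149.9 162.7]
blank in jig -33.2 35.1 ang -9.531426107692859
```

>>> move_arm(
  deltas=[
    {"x": 2.1, "y": -4.5, "az": 1.03, "gripper": 0.8},
    {"x": 2.1, "y": -4.5, "az": 1.03, "gripper": 0.8},
    {"x": 2.1, "y": -4.5, "az": 1.03, "gripper": 0.8},
    {"x": 2.1, "y": -4.5, "az": 1.03, "gripper": 0.8},
    {"x": 2.1, "y": -4.5, "az": 1.03, "gripper": 0.8},
    {"x": 2.1, "y": -4.5, "az": 1.03, "gripper": 0.8},
    {"x": 2.1, "y": -4.5, "az": 1.03, "gripper": 0.8},
    {"x": 2.1, "y": -4.5, "az": 1.03, "gripper": 0.8},
    {"x": 2.1, "y": -4.5, "az": 1.03, "gripper": 0.8},
    {"x": 2.1, "y": -4.5, "az": 1.03, "gripper": 0.8},
  ],
  squeeze=30,
)

```text
$.deltas[0]: bad value
```

>>> move_arm(
  deltas=[
    {"ax": 0, "ay": 0, "az": 1.03, "x": 2.1, "y": -4.5, "z": 0, "gripper": 0.8},
    {"ax": 0, "ay": 0, "az": 1.03, "x": 2.1, "y": -4.5, "z": 0, "gripper": 0.8},
    {"ax": 0, "ay": 0, "az": 1.03, "x": 2.1, "y": -4.5, "z": 0, "gripper": 0.8},
    {"ax": 0, "ay": 0, "az": 1.03, "x": 2.1, "y": -4.5, "z": 0, "gripper": 0.8},
    {"ax": 0, "ay": 0, "az": 1.03, "x": 2.1, "y": -4.5, "z": 0, "gripper": 0.8},
    {"ax": 0, "ay": 0, "az": 1.03, "x": 2.1, "y": -4.5, "z": 0, "gripper": 0.8},
    {"ax": 0, "ay": 0, "az": 1.03, "x": 2.1, "y": -4.5, "z": 0, "gripper": 0.8},
    {"ax": 0, "ay": 0, "az": 1.03, "x": 2.1, "y": -4.5, "z": 0, "gripper": 0.8},
    {"ax": 0, "ay": 0, "az": 1.03, "x": 2.1, "y": -4.5, "z": 0, "gripper": 0.8},
    {"ax": 0, "ay": 0, "az": 1.03, "x": 2.1, "y": -4.5, "z": 0, "gripper": 0.8},
  ],
  squeeze=30,
)

```text
time: 1.7
ee_pos: [0.4395, 0.1569, 0.2456]
tool_rot: [0.0, 0.09, 0.996, 0.0]
wrist_force: [0.5, 0.2, 0.1]
gripper_width: 0.198
```

>>> move_arm(
  deltas=[
    {"ax": 0, "ay": 0, "az": 0, "x": 1.35, "y": -2.9, "z": 0, "gripper": 0.8},
    {"ax": 0, "ay": 0, "az": 0, "x": 1.35, "y": -2.9, "z": 0, "gripper": 0.8},
    {"ax": 0, "ay": 0, "az": 0, "x": 1.35, "y": -2.9, "z": 0, "gripper": 0.8},
    {"ax": 0, "ay": 0, "az": 0, "x": 1.35, "y": -2.9, "z": -2, "gripper": 0.8},
    {"ax": 0, "ay": 0, "az": 0, "x": 0, "y": 0, "z": -3, "gripper": 0.8},
    {"ax": 0, "ay": 0, "az": 0, "x": 0, "y": 0, "z": -3, "gripper": 0.8},
    {"ax": 0, "ay": 0, "az": 0, "x": 0, "y": 0, "z": -3, "gripper": 0.8},
    {"ax": 0, "ay": 0, "az": 0, "x": 0, "y": 0, "z": -3, "gripper": 0.8},
    {"ax": 0, "ay": 0, "az": 0, "x": 0, "y": 0, "z": -3, "gripper": 0.8},
    {"ax": 0, "ay": 0, "az": 0, "x": 0, "y": 0, "z": -2, "gripper": 0.8},
  ],
)

```text
time: 2.95
ee_pos: [0.4926, 0.0424, 0.0542]
tool_rot: [-0.0, 0.09, 0.996, -0.0]
wrist_force: [0.2, 1.0, -0.9]
gripper_width: 0.199
```

Run:
```python
from h import *
s=snap('wrist','w2.png')
s=snap('scene')
crop=cv2.resize(s['img'][140:340,230:430],None,fx=2.9,fy=2.9,interpolation=cv2.INTER_CUBIC)
cv2.imwrite('pics/sc2.png',cv2.cvtColor(crop,cv2.COLOR_RGB2BGR))
print(manip.get_obs()['ee_pos'])
```

```text
[0.49153426 0.04224951 0.0537042 ]
```

View pics/w2.png

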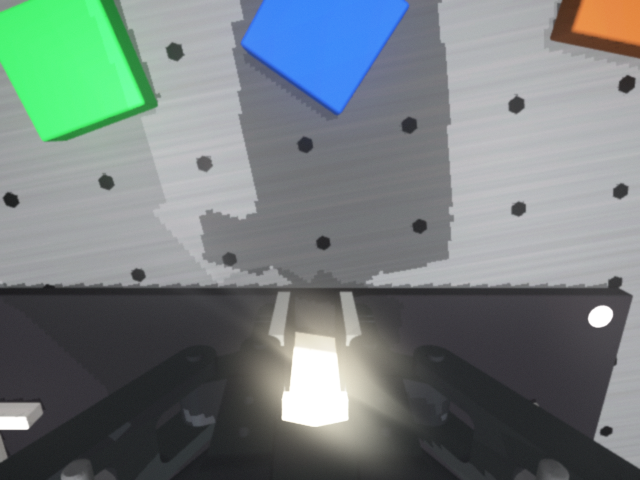

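View pics/sc2.png

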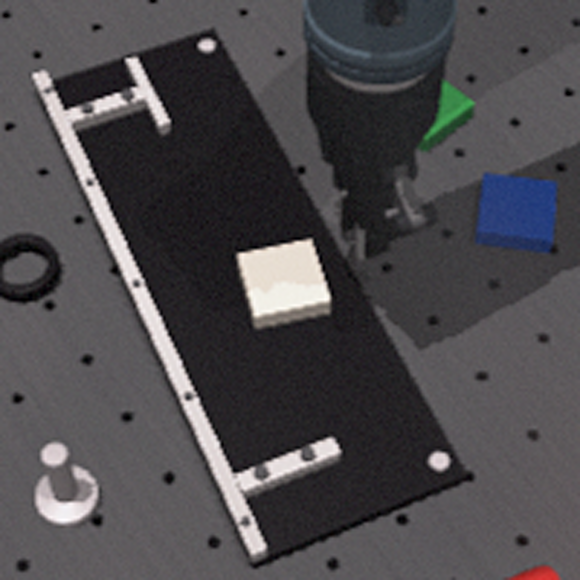

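The wrist view shows the two fingers straddling image column ~315 in front of the blank, and the scene crop shows the fingers just on the robot side of the blank. I'll lower and push towards the rail.

>>> move_arm(
  deltas=[
    {"ax": 0, "ay": 0, "az": 0, "x": 0, "y": 0, "z": -1.25, "gripper": 0.8},
    {"ax": 0, "ay": 0, "az": 0, "x": 0, "y": 0, "z": -1.25, "gripper": 0.8},
    {"ax": 0, "ay": 0, "az": 0, "x": 0, "y": 0, "z": 0, "gripper": 0.8},
    {"ax": 0, "ay": 0, "az": 0, "x": 0.6, "y": -0.11, "z": 0, "gripper": 0.8},
    {"ax": 0, "ay": 0, "az": 0, "x": 0.6, "y": -0.11, "z": 0, "gripper": 0.8},
    {"ax": 0, "ay": 0, "az": 0, "x": 0.6, "y": -0.11, "z": 0, "gripper": 0.8},
    {"ax": 0, "ay": 0, "az": 0, "x": 0.6, "y": -0.11, "z": 0, "gripper": 0.8},
    {"ax": 0, "ay": 0, "az": 0, "x": 0.6, "y": -0.11, "z": 0, "gripper": 0.8},
    {"ax": 0, "ay": 0, "az": 0, "x": 0.6, "y": -0.11, "z": 0, "gripper": 0.8},
    {"ax": 0, "ay": 0, "az": 0, "x": 0.6, "y": -0.11, "z": 0, "gripper": 0.8},
  ],
)

```text
time: 4.3
ee_pos: [0.5352, 0.0346, 0.0303]
tool_rot: [-0.0, 0.09, 0.996, 0.0]
wrist_force: [0.2, 0.1, 0.4]
gripper_width: 0.195
```

```bash
cat >> h.py <<'E'
th=-0.18; ex=np.array([np.cos(th),np.sin(th)]); ey=np.array([-ex[1],ex[0]]); O=np.array([569.5,-8.5])
def tj(p): d=np.array(p[:2])*1000-O; return np.round([d@ex,d@ey],1)
def look(fn):
    o=manip.get_obs(); print('t',o['time'],'tcp jig',tj(o['ee_pos']),'z',o['ee_pos'][2].round(4),'F',(np.array(o['wrist_force'])[:2]@np.c_[ex,ey]).round(1),o['wrist_force'].round(1))
    s=snap('scene')
    crop=cv2.resize(s['img'][140:340,230:430],None,fx=3,fy=3,interpolation=cv2.INTER_CUBIC)
    t=snap('top')
    c2=cv2.resize(t['img'][190:290,220:440],None,fx=3.6,fy=3.6,interpolation=cv2.INTER_CUBIC)
    cv2.imwrite('pics/s'+fn,cv2.cvtColor(crop,cv2.COLOR_RGB2BGR)); cv2.imwrite('pics/t'+fn,cv2.cvtColor(c2,cv2.COLOR_RGB2BGR))
    return s,t
E
python3 -c "
from h import *
look('3.png')"
```

```text
t 4.3 tcp jig [-41.5  36.3] z 0.0303 F [0.1 0.1] [0.2 0.1 0.4]
```

View pics/s3.png

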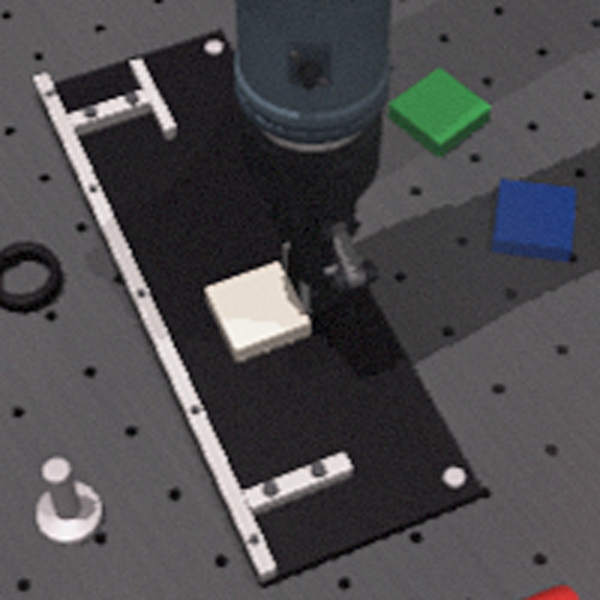

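Both fingertips are on the blank's near side. It has turned square to the jig, has stayed flat, and its centre is near (257,305) in the crop. I'll measure it.

Run:
```python
from h import *
s=snap('scene'); r,c=blank(s,(290,225,337,265),120)
p=np.array(r[0])-O; print(p@ex,p@ey,r[1],r[2]-np.degrees(th))
```

```text
-4.196074885157255 38.488333210991875 (51.78398895263672, 50.805580139160156) 89.91170527817513
```

>>> move_arm(
  deltas=[
    {"ax": 0, "ay": 0, "az": 0, "x": 0.49, "y": -0.09, "z": 0, "gripper": 0.8},
    {"ax": 0, "ay": 0, "az": 0, "x": 0.49, "y": -0.09, "z": 0, "gripper": 0.8},
    {"ax": 0, "ay": 0, "az": 0, "x": 0.49, "y": -0.09, "z": 0, "gripper": 0.8},
    {"ax": 0, "ay": 0, "az": 0, "x": 0.49, "y": -0.09, "z": 0, "gripper": 0.8},
    {"ax": 0, "ay": 0, "az": 0, "x": 0.35, "y": -0.06, "z": 0, "gripper": 0.8},
    {"ax": 0, "ay": 0, "az": 0, "x": 0.2, "y": -0.04, "z": 0, "gripper": 0.8},
    {"ax": 0, "ay": 0, "az": 0, "x": 0.1, "y": -0.02, "z": 0, "gripper": 0.8},
    {"ax": 0, "ay": 0, "az": 0, "x": 0.1, "y": -0.02, "z": 0, "gripper": 0.8},
    {"ax": 0, "ay": 0, "az": 0, "x": 0.05, "y": -0.01, "z": 0, "gripper": 0.8},
    {"ax": 0, "ay": 0, "az": 0, "x": 0, "y": 0, "z": 0, "gripper": 0.8},
  ],
)

```text
time: 5.7
ee_pos: [0.5625, 0.0296, 0.0303]
tool_rot: [0.0, 0.09, 0.996, 0.0]
wrist_force: [-1.0, 0.3, -0.3]
gripper_width: 0.201
```

Run:
```python
from h import *
s,t=look('4.png'); r,c=blank(s,(278,225,325,270),120)
p=np.array(r[0])-O; print(p@ex,p@ey,r[1],r[2]-np.degrees(th))
```

```text
t 5.7 tcp jig [-13.7  36.2] z 0.0303 F [-1.1  0.1] [-1.   0.3 -0.3]
22.242219988514584 38.39946296783813 (51.5078239440918, 50.68532943725586) 90.14724757553842
```

View pics/s4.png

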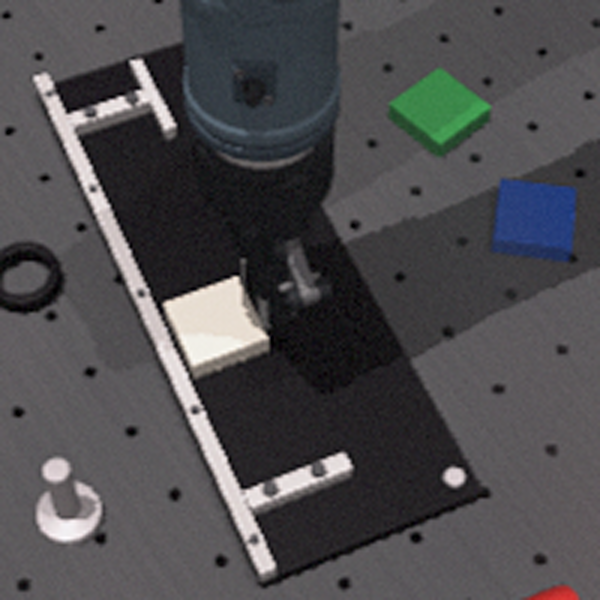

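>>> move_arm(
  deltas=[
    {"ax": 0, "ay": 0, "az": 0, "x": 0.05, "y": -0.01, "z": 0, "gripper": 0.8},
    {"ax": 0, "ay": 0, "az": 0, "x": 0.05, "y": -0.01, "z": 0, "gripper": 0.8},
    {"ax": 0, "ay": 0, "az": 0, "x": 0.05, "y": -0.01, "z": 0, "gripper": 0.8},
    {"ax": 0, "ay": 0, "az": 0, "x": 0.05, "y": -0.01, "z": 0, "gripper": 0.8},
    {"ax": 0, "ay": 0, "az": 0, "x": 0.05, "y": -0.01, "z": 0, "gripper": 0.8},
    {"ax": 0, "ay": 0, "az": 0, "x": 0.05, "y": -0.01, "z": 0, "gripper": 0.8},
    {"ax": 0, "ay": 0, "az": 0, "x": 0, "y": 0, "z": 0, "gripper": 0.8},
    {"ax": 0, "ay": 0, "az": 0, "x": 0, "y": 0, "z": 0, "gripper": 0.8},
    {"ax": 0, "ay": 0, "az": 0, "x": 0, "y": 0, "z": 0, "gripper": 0.8},
    {"ax": 0, "ay": 0, "az": 0, "x": 0, "y": 0, "z": 0, "gripper": 0.8},
  ],
)

```text
time: 7.05
ee_pos: [0.5655, 0.029, 0.0303]
tool_rot: [0.0, 0.09, 0.996, 0.0]
wrist_force: [0.9, -0.3, 0.1]
gripper_width: 0.197
```

Run:
```python
from h import *
s,t=look('5.png')
for thr in (120,150):
  r,c=blank(s,(278,225,325,270),thr)
  p=np.array(r[0])-O; print(p@ex,p@ey,r[1],r[2]-np.degrees(th))
```

```text
t 7.05 tcp jig [-10.6  36.1] z 0.0303 F [ 1.  -0.1] [ 0.9 -0.3  0.1]
31.348944023146146 35.60936529814384 (82.03137969970703, 62.46733474731445) 90.90322902085092
30.7512860349621 36.9934499297507 (79.93377685546875, 62.02106475830078) 89.98209407212045
```

View pics/s5.png

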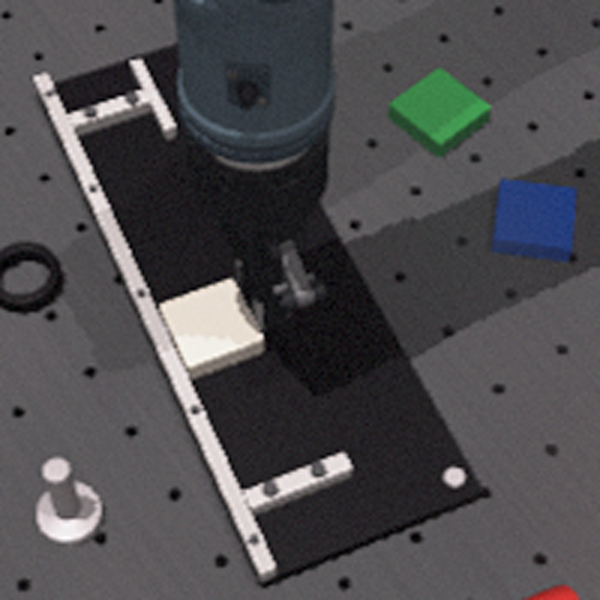

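>>> move_arm(
  deltas=[
    {"ax": 0, "ay": 0, "az": 0, "x": 0.05, "y": -0.01, "z": 0, "gripper": 0.8},
    {"ax": 0, "ay": 0, "az": 0, "x": 0.05, "y": -0.01, "z": 0, "gripper": 0.8},
    {"ax": 0, "ay": 0, "az": 0, "x": 0.05, "y": -0.01, "z": 0, "gripper": 0.8},
    {"ax": 0, "ay": 0, "az": 0, "x": 0.05, "y": -0.01, "z": 0, "gripper": 0.8},
    {"ax": 0, "ay": 0, "az": 0, "x": 0, "y": 0, "z": 0, "gripper": 0.8},
    {"ax": 0, "ay": 0, "az": 0, "x": 0, "y": 0, "z": 0, "gripper": 0.8},
    {"ax": 0, "ay": 0, "az": 0, "x": 0, "y": 0, "z": 0, "gripper": 0.8},
    {"ax": 0, "ay": 0, "az": 0, "x": 0, "y": 0, "z": 0, "gripper": 0.8},
    {"ax": 0, "ay": 0, "az": 0, "x": 0, "y": 0, "z": 0, "gripper": 0.8},
    {"ax": 0, "ay": 0, "az": 0, "x": 0, "y": 0, "z": 0, "gripper": 0.8},
  ],
)

```text
time: 8.4
ee_pos: [0.5667, 0.0287, 0.0301]
tool_rot: [-0.001, 0.09, 0.996, -0.0]
wrist_force: [-5.7, 1.2, 0.8]
gripper_width: 0.197
```

>>> move_arm(
  deltas=[
    {"ax": 0, "ay": 0, "az": 0, "x": -0.5, "y": 0.09, "z": 0, "gripper": 0.8},
    {"ax": 0, "ay": 0, "az": 0, "x": -1.5, "y": 0.27, "z": 0, "gripper": 0.8},
    {"ax": 0, "ay": 0, "az": 0, "x": 0, "y": 0, "z": 2, "gripper": 0.8},
    {"ax": 0, "ay": 0, "az": 0, "x": 0, "y": 0, "z": 2, "gripper": 1},
    {"ax": 0, "ay": 0, "az": 0, "x": 0, "y": 0, "z": 2, "gripper": 1},
    {"ax": 0, "ay": 0, "az": 0, "x": 1.57, "y": 1.04, "z": 0, "gripper": 1},
    {"ax": 0, "ay": 0, "az": 0, "x": 1.57, "y": 1.04, "z": 0, "gripper": 1},
    {"ax": 0, "ay": 0, "az": 0, "x": 1.57, "y": 1.04, "z": 0, "gripper": 1},
    {"ax": 0, "ay": 0, "az": 0, "x": 1.57, "y": 1.04, "z": 0, "gripper": 1},
    {"ax": 0, "ay": 0, "az": 0, "x": 0, "y": 0, "z": 0, "gripper": 1},
  ],
)

```text
time: 9.65
ee_pos: [0.6127, 0.0747, 0.092]
tool_rot: [0.002, 0.089, 0.996, 0.001]
wrist_force: [-0.5, -0.3, -0.5]
gripper_width: -0.002
```

Run:
```python
from h import *
s,t=look('6.png'); snap('wrist','w6.png')
```

```text
t 9.65 tcp jig [27.6 89.6] z 0.092 F [-0.4 -0.3] [-0.5 -0.3 -0.5]
```

View pics/s6.png

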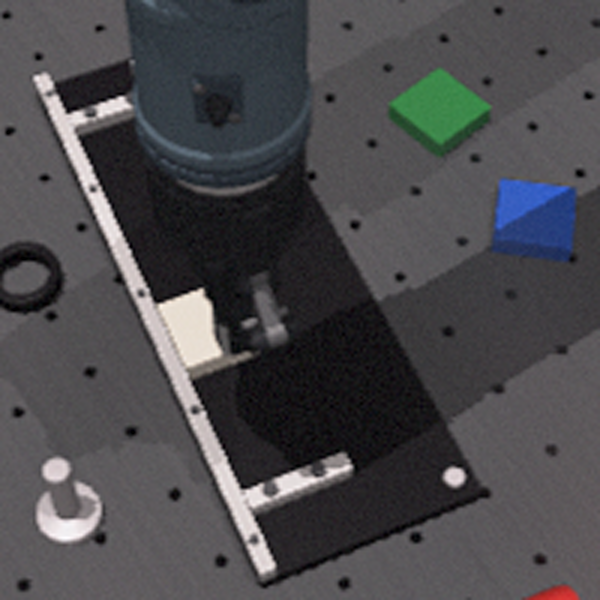

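View pics/w6.png

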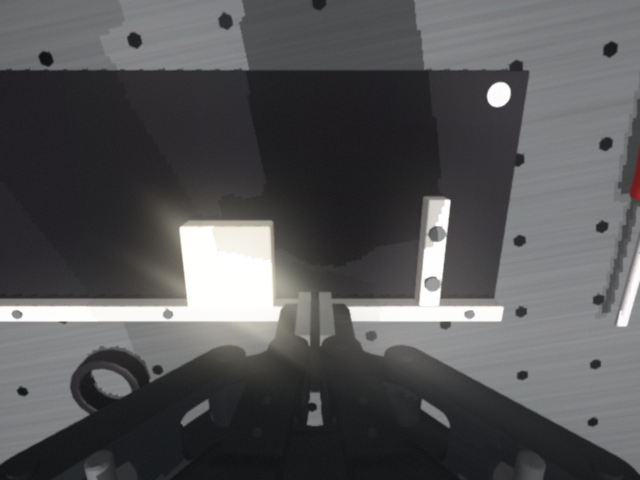

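View pics/t6.png

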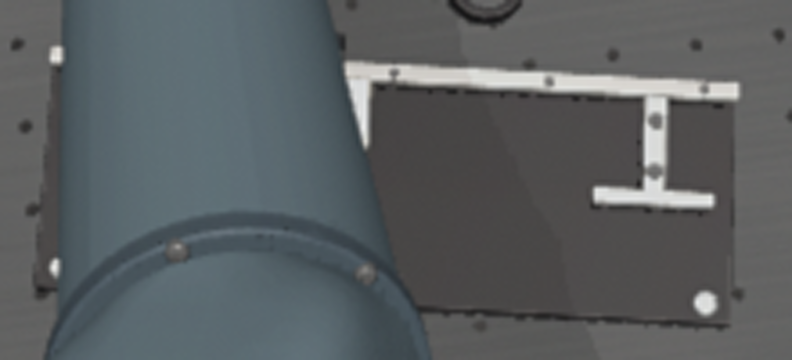

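Run:
```python
from h import *
o=manip.get_obs(); s=snap('wrist')
q=np.array(o['tool_rot']); p=o['ee_pos']; print(o['time'],tj(p),p[2])
ex3=np.r_[ex,0];ey3=np.r_[ey,0]
for nm,off in [('tip c',[0,0]),('tip +11x',[11,0]),('tip -11x',[-11,0]),('tip y-14.5 -11x',[-11,-14.5]),('tip y+14.5 -11x',[-11,14.5]),('y-14.5,+11',[11,-14.5])]:
    P=np.array([*p[:2],p[2]-0.014])+(ex3*off[0]+ey3*off[1])/1000; print(nm,proj(s,P).round(0))
# blank corners as seen
for uv in [(273,222),(181,226),(274,304)]:
    print(uv,tj(ray(s,uv,0.026)[0]))
# rail face foot ray
for uv in [(100,298),(380,298)]: print(uv,tj(ray(s,uv,0.022)[0]))
crop=cv2.resize(s['img'][200:360,180:460],None,fx=2.8,fy=2.8,interpolation=cv2.INTER_CUBIC)
cv2.imwrite('pics/w6c.png',cv2.cvtColor(crop,cv2.COLOR_RGB2BGR))
```

```text
9.8 [25.4 87.3] 0.0908926812774963
tip c [[314. 310.]]
tip +11x [[314. 333.]]
tip -11x [[314. 287.]]
tip y-14.5 -11x [[280. 287.]]
tip y+14.5 -11x [[349. 287.]]
y-14.5,+11 [[281. 333.]]
(273, 222) [-1.1 64.9]
(181, 226) [ 1.1 14.8]
(274, 304) [47.8 63.9]
(100, 298) [ 46. -39.]
(380, 298) [ 45.9 126.1]
```

View pics/w6c.png

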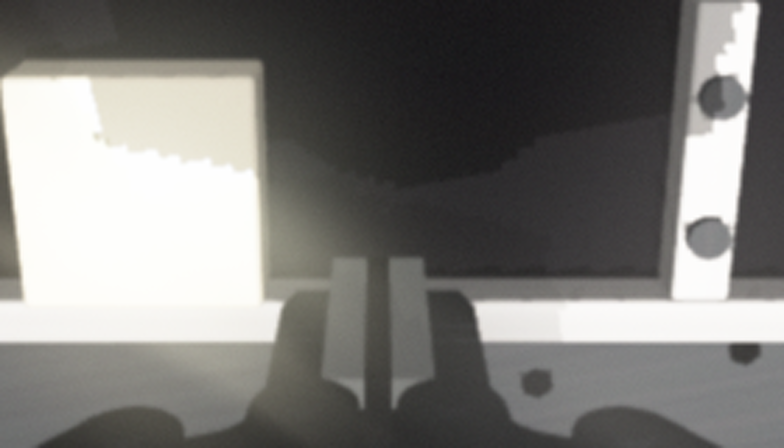

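>>> move_arm(
  deltas=[
    {"ax": 0, "ay": 0, "az": 0, "x": 0, "y": 0, "z": -2.1, "gripper": 1},
    {"ax": 0, "ay": 0, "az": 0, "x": 0, "y": 0, "z": -2.1, "gripper": 1},
    {"ax": 0, "ay": 0, "az": 0, "x": 0, "y": 0, "z": -2.0, "gripper": 1},
    {"ax": 0, "ay": 0, "az": 0, "x": 0, "y": 0, "z": 0, "gripper": 1},
    {"ax": 0, "ay": 0, "az": 0, "x": -0.08, "y": -0.49, "z": 0, "gripper": 1},
    {"ax": 0, "ay": 0, "az": 0, "x": -0.08, "y": -0.49, "z": 0, "gripper": 1},
    {"ax": 0, "ay": 0, "az": 0, "x": -0.08, "y": -0.49, "z": 0, "gripper": 1},
    {"ax": 0, "ay": 0, "az": 0, "x": -0.08, "y": -0.49, "z": 0, "gripper": 1},
    {"ax": 0, "ay": 0, "az": 0, "x": -0.08, "y": -0.49, "z": 0, "gripper": 1},
    {"ax": 0, "ay": 0, "az": 0, "x": -0.08, "y": -0.49, "z": 0, "gripper": 1},
  ],
)

```text
time: 11.1
ee_pos: [0.6054, 0.0441, 0.0284]
tool_rot: [0.0, 0.09, 0.996, 0.0]
wrist_force: [0.6, 0.5, 0.2]
gripper_width: 0.001
```

Run:
```python
from h import *
s,t=look('7.png'); snap('wrist','w7.png')
```

```text
t 11.1 tcp jig [25.9 58.1] z 0.0284 F [0.5 0.6] [0.6 0.5 0.2]
```

View pics/s7.png

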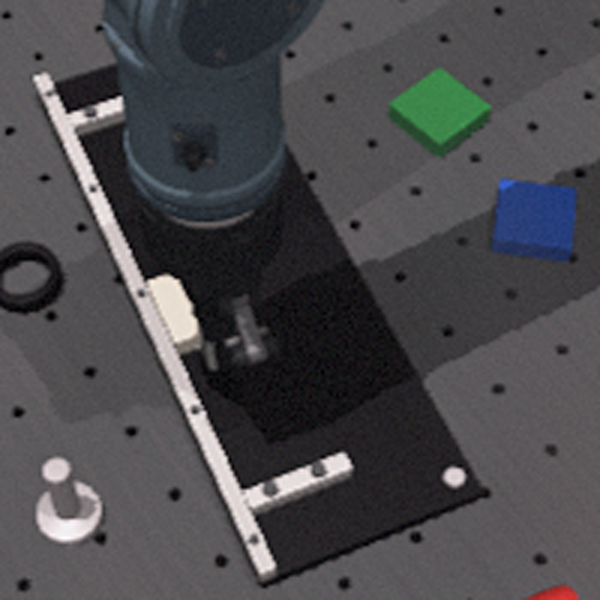

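View pics/w7.png

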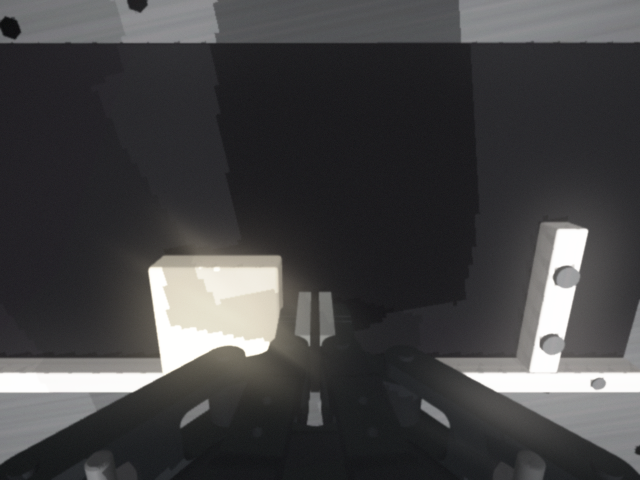

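>>> move_arm(
  deltas=[
    {"ax": 0, "ay": 0, "az": 0, "x": -0.08, "y": -0.49, "z": 0, "gripper": 1},
    {"ax": 0, "ay": 0, "az": 0, "x": -0.08, "y": -0.49, "z": 0, "gripper": 1},
    {"ax": 0, "ay": 0, "az": 0, "x": -0.08, "y": -0.49, "z": 0, "gripper": 1},
    {"ax": 0, "ay": 0, "az": 0, "x": -0.08, "y": -0.49, "z": 0, "gripper": 1},
    {"ax": 0, "ay": 0, "az": 0, "x": -0.08, "y": -0.49, "z": 0, "gripper": 1},
    {"ax": 0, "ay": 0, "az": 0, "x": -0.08, "y": -0.49, "z": 0, "gripper": 1},
    {"ax": 0, "ay": 0, "az": 0, "x": -0.08, "y": -0.49, "z": 0, "gripper": 1},
    {"ax": 0, "ay": 0, "az": 0, "x": -0.08, "y": -0.49, "z": 0, "gripper": 1},
    {"ax": 0, "ay": 0, "az": 0, "x": -0.08, "y": -0.49, "z": 0, "gripper": 1},
    {"ax": 0, "ay": 0, "az": 0, "x": -0.08, "y": -0.49, "z": 0, "gripper": 1},
  ],
)

```text
time: 12.5
ee_pos: [0.5974, -0.0049, 0.0283]
tool_rot: [0.0, 0.09, 0.996, -0.0]
wrist_force: [0.5, 0.1, 0.0]
gripper_width: 0.001
```

Run:
```python
from h import *
s,t=look('8.png'); snap('wrist','w8.png')
```

```text
t 12.5 tcp jig [26.8  8.5] z 0.0283 F [0.5 0.2] [0.5 0.1 0. ]
```

View pics/w8.png

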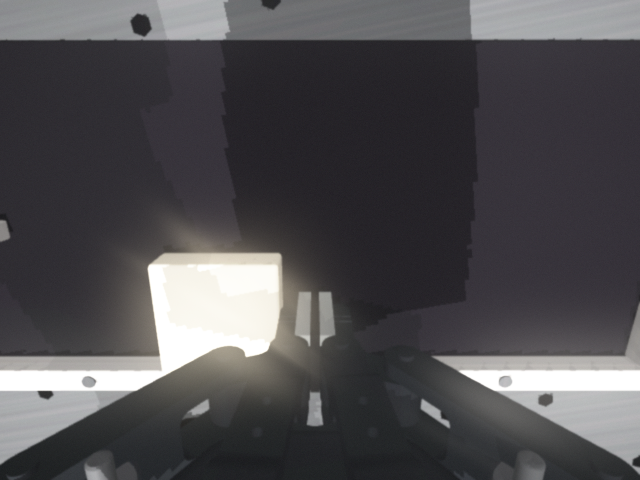

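>>> move_arm(
  deltas=[
    {"ax": 0, "ay": 0, "az": 0, "x": -0.08, "y": -0.49, "z": 0, "gripper": 1},
    {"ax": 0, "ay": 0, "az": 0, "x": -0.08, "y": -0.49, "z": 0, "gripper": 1},
    {"ax": 0, "ay": 0, "az": 0, "x": -0.08, "y": -0.49, "z": 0, "gripper": 1},
    {"ax": 0, "ay": 0, "az": 0, "x": -0.08, "y": -0.49, "z": 0, "gripper": 1},
    {"ax": 0, "ay": 0, "az": 0, "x": -0.08, "y": -0.49, "z": 0, "gripper": 1},
    {"ax": 0, "ay": 0, "az": 0, "x": -0.08, "y": -0.49, "z": 0, "gripper": 1},
    {"ax": 0, "ay": 0, "az": 0, "x": -0.08, "y": -0.49, "z": 0, "gripper": 1},
    {"ax": 0, "ay": 0, "az": 0, "x": -0.08, "y": -0.49, "z": 0, "gripper": 1},
    {"ax": 0, "ay": 0, "az": 0, "x": -0.08, "y": -0.49, "z": 0, "gripper": 1},
    {"ax": 0, "ay": 0, "az": 0, "x": -0.08, "y": -0.49, "z": 0, "gripper": 1},
  ],
)

```text
time: 13.9
ee_pos: [0.5894, -0.054, 0.0283]
tool_rot: [0.0, 0.09, 0.996, -0.0]
wrist_force: [-0.6, 0.3, 0.7]
gripper_width: 0.003
```

Run:
```python
from h import *
s,t=look('9.png'); snap('wrist','w9.png')
```

```text
t 13.9 tcp jig [ 27.7 -41.2] z 0.0283 F [-0.6  0.2] [-0.6  0.3  0.7]
```

View pics/w9.png

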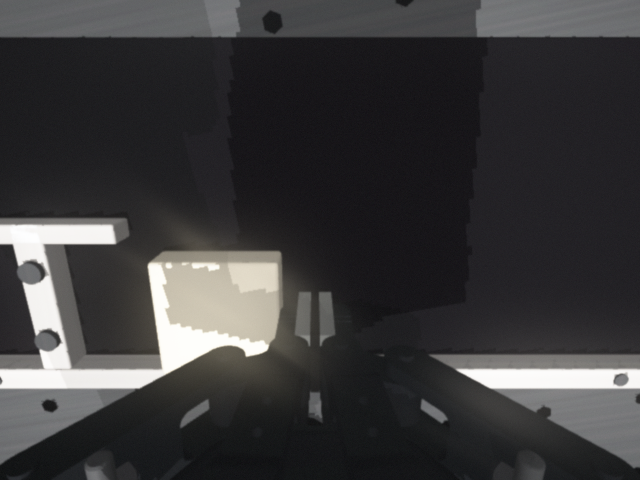

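The blank (150–282, 252–370) is still flush with the rail and square. The stop bar's inner edge is at about u = 65–85. Measuring the remaining travel.

Run:
```python
from h import *
s=snap('wrist')
print([tj(ray(s,uv,0.026)[0]) for uv in [(150,267),(281,264),(161,366)]],[tj(ray(s,uv,0.022)[0]) for uv in [(64,240),(85,364),(115,244)]])
```

```text
[array([   3.5, -104. ]), array([  2.3, -54.1]), array([  47.5, -105.1])] [array([  -6. , -137.5]), array([  49.3, -139.4]), array([  -4.4, -118.2])]
```

>>> move_arm(
  deltas=[
    {"ax": 0, "ay": 0, "az": 0, "x": -0.08, "y": -0.49, "z": 0, "gripper": 1},
    {"ax": 0, "ay": 0, "az": 0, "x": -0.08, "y": -0.49, "z": 0, "gripper": 1},
    {"ax": 0, "ay": 0, "az": 0, "x": -0.08, "y": -0.49, "z": 0, "gripper": 1},
    {"ax": 0, "ay": 0, "az": 0, "x": -0.08, "y": -0.49, "z": 0, "gripper": 1},
    {"ax": 0, "ay": 0, "az": 0, "x": -0.08, "y": -0.49, "z": 0, "gripper": 1},
    {"ax": 0, "ay": 0, "az": 0, "x": -0.08, "y": -0.49, "z": 0, "gripper": 1},
    {"ax": 0, "ay": 0, "az": 0, "x": -0.016, "y": -0.1, "z": 0, "gripper": 1},
    {"ax": 0, "ay": 0, "az": 0, "x": -0.016, "y": -0.1, "z": 0, "gripper": 1},
    {"ax": 0, "ay": 0, "az": 0, "x": -0.016, "y": -0.1, "z": 0, "gripper": 1},
    {"ax": 0, "ay": 0, "az": 0, "x": 0, "y": 0, "z": 0, "gripper": 1},
  ],
)

```text
time: 15.35
ee_pos: [0.5842, -0.086, 0.0283]
tool_rot: [0.0, 0.09, 0.996, 0.0]
wrist_force: [-0.7, 0.8, 0.7]
gripper_width: 0.001
```

Run:
```python
from h import *
s,t=look('10.png'); snap('wrist','w10.png')
```

```text
t 15.35 tcp jig [ 28.3 -73.6] z 0.0283 F [-0.8  0.7] [-0.7  0.8  0.7]
```

View pics/w10.png

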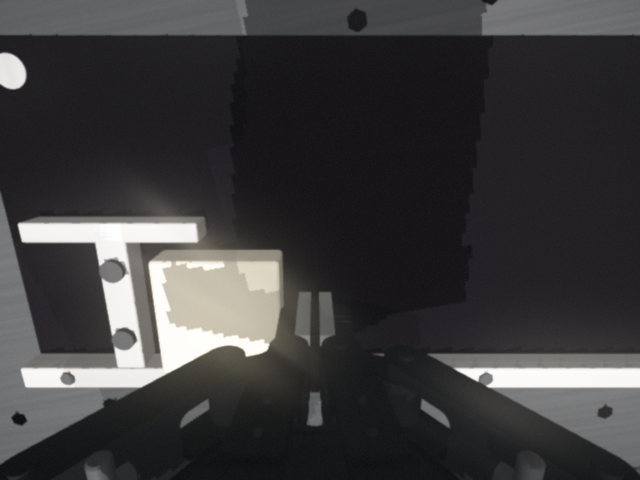

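The blank is inside the lip and flush with the rail, with a few mm still to go to the bar. Going on slowly.

>>> move_arm(
  deltas=[
    {"ax": 0, "ay": 0, "az": 0, "x": -0.016, "y": -0.1, "z": 0, "gripper": 1},
    {"ax": 0, "ay": 0, "az": 0, "x": -0.016, "y": -0.1, "z": 0, "gripper": 1},
    {"ax": 0, "ay": 0, "az": 0, "x": -0.016, "y": -0.1, "z": 0, "gripper": 1},
    {"ax": 0, "ay": 0, "az": 0, "x": -0.016, "y": -0.1, "z": 0, "gripper": 1},
    {"ax": 0, "ay": 0, "az": 0, "x": -0.016, "y": -0.1, "z": 0, "gripper": 1},
    {"ax": 0, "ay": 0, "az": 0, "x": -0.016, "y": -0.1, "z": 0, "gripper": 1},
    {"ax": 0, "ay": 0, "az": 0, "x": 0, "y": 0, "z": 0, "gripper": 1},
    {"ax": 0, "ay": 0, "az": 0, "x": 0, "y": 0, "z": 0, "gripper": 1},
    {"ax": 0, "ay": 0, "az": 0, "x": 0, "y": 0, "z": 0, "gripper": 1},
    {"ax": 0, "ay": 0, "az": 0, "x": 0, "y": 0, "z": 0, "gripper": 1},
  ],
)

```text
time: 16.75
ee_pos: [0.5833, -0.092, 0.0283]
tool_rot: [0.0, 0.09, 0.996, 0.0]
wrist_force: [-0.2, -0.2, 0.5]
gripper_width: -0.002
```

Run:
```python
from h import *
s,t=look('11.png'); snap('wrist','w11.png')
```

```text
t 16.75 tcp jig [ 28.5 -79.7] z 0.0283 F [-0.2 -0.3] [-0.2 -0.2  0.5]
```

View pics/w11.png

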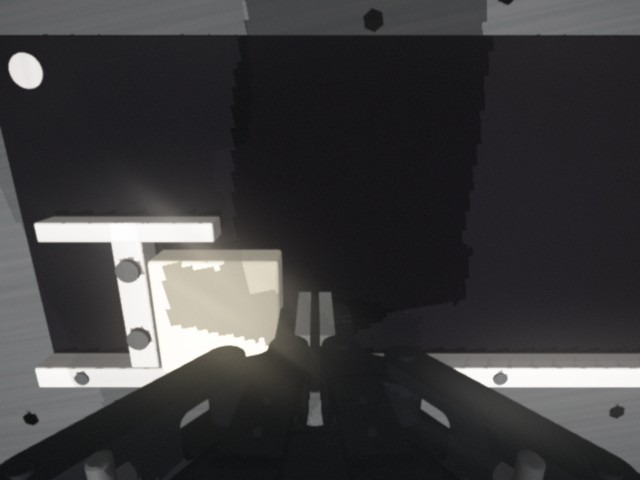

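>>> move_arm(
  deltas=[
    {"ax": 0, "ay": 0, "az": 0, "x": -0.008, "y": -0.05, "z": 0, "gripper": 1},
    {"ax": 0, "ay": 0, "az": 0, "x": -0.008, "y": -0.05, "z": 0, "gripper": 1},
    {"ax": 0, "ay": 0, "az": 0, "x": -0.008, "y": -0.05, "z": 0, "gripper": 1},
    {"ax": 0, "ay": 0, "az": 0, "x": -0.008, "y": -0.05, "z": 0, "gripper": 1},
    {"ax": 0, "ay": 0, "az": 0, "x": -0.008, "y": -0.05, "z": 0, "gripper": 1},
    {"ax": 0, "ay": 0, "az": 0, "x": -0.008, "y": -0.05, "z": 0, "gripper": 1},
    {"ax": 0, "ay": 0, "az": 0, "x": 0, "y": 0, "z": 0, "gripper": 1},
    {"ax": 0, "ay": 0, "az": 0, "x": 0, "y": 0, "z": 0, "gripper": 1},
    {"ax": 0, "ay": 0, "az": 0, "x": 0, "y": 0, "z": 0, "gripper": 1},
    {"ax": 0, "ay": 0, "az": 0, "x": 0, "y": 0, "z": 0, "gripper": 1},
  ],
)

```text
time: 18.15
ee_pos: [0.5827, -0.095, 0.0283]
tool_rot: [-0.0, 0.09, 0.996, 0.0]
wrist_force: [-0.8, 0.4, 1.2]
gripper_width: -0.001
```

>>> move_arm(
  deltas=[
    {"ax": 0, "ay": 0, "az": 0, "x": -0.008, "y": -0.05, "z": 0, "gripper": 1},
    {"ax": 0, "ay": 0, "az": 0, "x": -0.008, "y": -0.05, "z": 0, "gripper": 1},
    {"ax": 0, "ay": 0, "az": 0, "x": -0.008, "y": -0.05, "z": 0, "gripper": 1},
    {"ax": 0, "ay": 0, "az": 0, "x": -0.008, "y": -0.05, "z": 0, "gripper": 1},
    {"ax": 0, "ay": 0, "az": 0, "x": 0, "y": 0, "z": 0, "gripper": 1},
    {"ax": 0, "ay": 0, "az": 0, "x": 0, "y": 0, "z": 0, "gripper": 1},
    {"ax": 0, "ay": 0, "az": 0, "x": 0, "y": 0, "z": 0, "gripper": 1},
    {"ax": 0, "ay": 0, "az": 0, "x": 0, "y": 0, "z": 0, "gripper": 1},
    {"ax": 0, "ay": 0, "az": 0, "x": 0, "y": 0, "z": 0, "gripper": 1},
    {"ax": 0, "ay": 0, "az": 0, "x": 0, "y": 0, "z": 0, "gripper": 1},
  ],
)

```text
time: 19.4
ee_pos: [0.5826, -0.0954, 0.0283]
tool_rot: [-0.0, 0.089, 0.996, 0.001]
wrist_force: [0.3, 5.8, 1.0]
gripper_width: 0.004
```

Run:
```python
from h import *
s,t=look('12.png'); w=snap('wrist')
crop=cv2.resize(w['img'][200:400,100:340],None,fx=3,fy=3,interpolation=cv2.INTER_CUBIC)
cv2.imwrite('pics/w12.png',cv2.cvtColor(crop,cv2.COLOR_RGB2BGR))
```

```text
t 19.4 tcp jig [ 28.5 -83.1] z 0.0283 F [-0.7  5.7] [0.3 5.8 1. ]
```

View pics/w12.png

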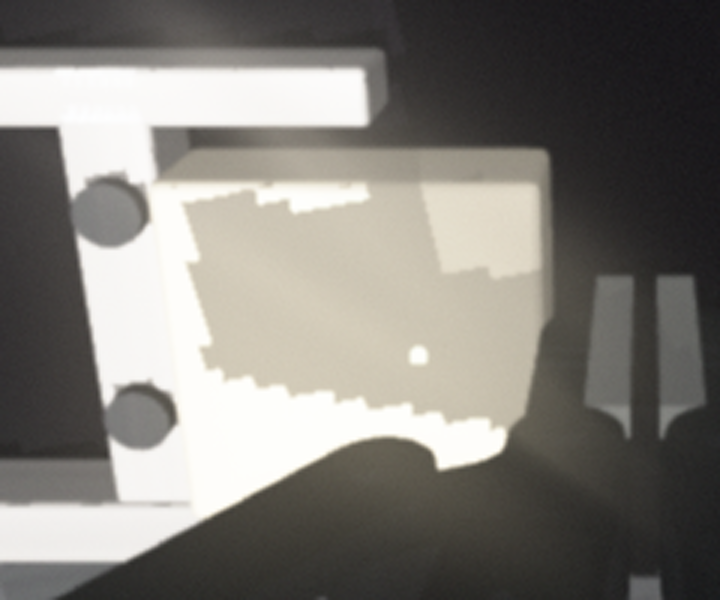

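It's against the bar with 5.7 N along y. Now I'll back straight off along the rail, lift, and clear the view.

>>> move_arm(
  deltas=[
    {"ax": 0, "ay": 0, "az": 0, "x": 0.09, "y": 0.49, "z": 0, "gripper": 1},
    {"ax": 0, "ay": 0, "az": 0, "x": 0.27, "y": 1.48, "z": 0, "gripper": 1},
    {"ax": 0, "ay": 0, "az": 0, "x": 0, "y": 0, "z": 2.5, "gripper": 1},
    {"ax": 0, "ay": 0, "az": 0, "x": 0, "y": 0, "z": 4, "gripper": 1},
    {"ax": 0, "ay": 0, "az": 0, "x": 0, "y": 0, "z": 4, "gripper": 1},
    {"ax": 0, "ay": 0, "az": 0, "x": 0, "y": 0, "z": 4, "gripper": 1},
    {"ax": 0, "ay": 0, "az": 0, "x": -1, "y": 4.5, "z": 2, "gripper": 1},
    {"ax": 0, "ay": 0, "az": 0, "x": -1, "y": 4.5, "z": 0, "gripper": 1},
    {"ax": 0, "ay": 0, "az": 0, "x": -1, "y": 4.5, "z": 0, "gripper": 1},
    {"ax": 0, "ay": 0, "az": 0, "x": -1, "y": 4.5, "z": 0, "gripper": 1},
  ],
)

```text
time: 20.8
ee_pos: [0.5456, 0.1046, 0.1935]
tool_rot: [0.0, 0.09, 0.996, -0.0]
wrist_force: [0.7, -0.1, 0.3]
gripper_width: 0.003
```

>>> move_arm(
  deltas=[
    {"ax": 0, "ay": 0, "az": 0, "x": -2, "y": 4.5, "z": 0, "gripper": 1},
    {"ax": 0, "ay": 0, "az": 0, "x": -2, "y": 4.5, "z": 0, "gripper": 1},
    {"ax": 0, "ay": 0, "az": 0, "x": -2, "y": 4.5, "z": 0, "gripper": 1},
    {"ax": 0, "ay": 0, "az": 0, "x": -2, "y": 4.5, "z": 0, "gripper": 1},
    {"ax": 0, "ay": 0, "az": 0, "x": -2, "y": 4.5, "z": 0, "gripper": 1},
    {"ax": 0, "ay": 0, "az": 0, "x": -2, "y": 4.5, "z": 0, "gripper": 1},
    {"ax": 0, "ay": 0, "az": 0, "x": -2, "y": 4.5, "z": 0, "gripper": 1},
    {"ax": 0, "ay": 0, "az": 0, "x": -2, "y": 3, "z": 0, "gripper": 1},
    {"ax": 0, "ay": 0, "az": 0, "x": 0, "y": 0, "z": 0, "gripper": 1},
    {"ax": 0, "ay": 0, "az": 0, "x": 0, "y": 0, "z": 0, "gripper": 1},
  ],
)

```text
time: 22.05
ee_pos: [0.3863, 0.4471, 0.1932]
tool_rot: [0.0, 0.09, 0.996, -0.0]
wrist_force: [-0.3, -1.0, 0.2]
gripper_width: 0.002
```

Run:
```python
from h import *
s,t=look('13.png')
crop=cv2.resize(t['img'][195:265,350:440],None,fx=8,fy=8,interpolation=cv2.INTER_CUBIC)
cv2.imwrite('pics/t13b.png',cv2.cvtColor(crop,cv2.COLOR_RGB2BGR))
```

```text
t 22.05 tcp jig [-261.8  415.4] z 0.1932 F [-0.1 -1. ] [-0.3 -1.   0.2]
```

View pics/s13.png

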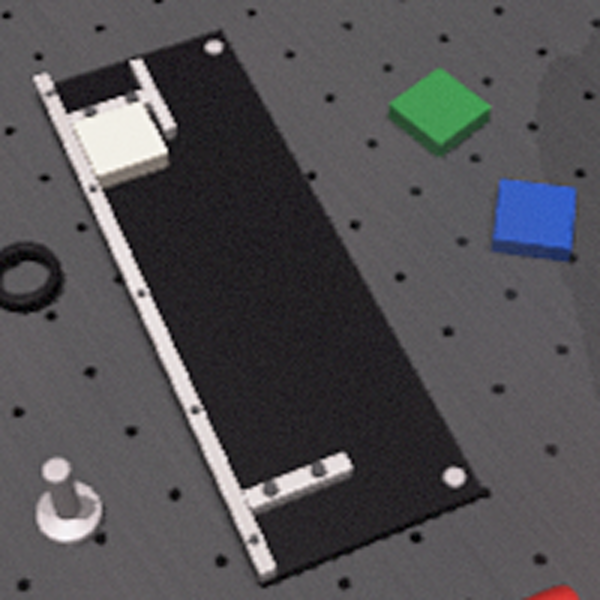

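View pics/t13b.png

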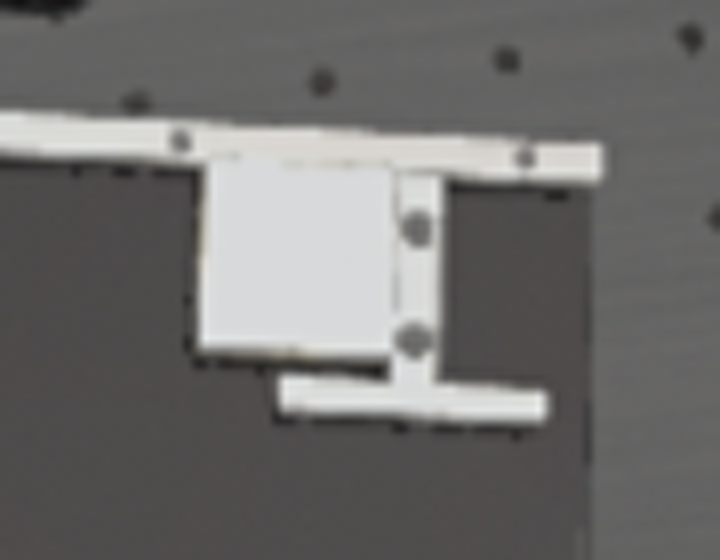

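Run:
```python
from h import *
print(manip.get_obs()['time'])
def sub(g,p0,d,n=12,st=.1):  # subpixel location of steepest edge along d from p0
    ts=np.arange(0,n,st); P=np.array(p0)+ts[:,None]*np.array(d)
    v=cv2.remap(g.astype(np.float32),P[:,0].astype(np.float32)[None],P[:,1].astype(np.float32)[None],cv2.INTER_CUBIC)[0]
    k=np.abs(np.gradient(cv2.GaussianBlur(v[None],(15,1),0)[0])).argmax(); return P[k]
for nm in ('top','scene'):
    s=snap(nm); g=s['img'].min(axis=2)
    Oz=np.r_[O,0]
    def edge(pts,dirj,z):
        out=[]
        for a in pts:
            w=lambda j:np.r_[O+j[0]*ex+j[1]*ey,z*1000]/1000
            p=proj(s,w(a))[0]; q=proj(s,w(np.array(a)+np.array(dirj)))[0]; d=(q-p);L=np.linalg.norm(d)
            e=sub(g,p,d/L,L); out.append(tj(ray(s,e,z)[0]))
        return np.array(out)
    # -x side of blank (from inside outward -x), y range
    E1=edge([(12,y) for y in np.arange(-140,-101,4)],(-20,0),.026)
    E2=edge([(x,-108) for x in np.arange(6,45,4)],(0,20),.026)
    R=edge([(40,y) for y in np.arange(-80,-20,6)],(16,0),.022)
    St=edge([(x,-166) for x in np.arange(8,45,4) ],(0,14),.022)
    print(nm,'blank -x side',np.median(E1[:,0]),'ang',np.degrees(np.polyfit(E1[:,1],E1[:,0],1)[0]).round(2),'| +y side',np.median(E2[:,1]),'ang',np.degrees(np.polyfit(E2[:,0],E2[:,1],1)[0]).round(2),'| rail face',np.median(R[:,0]),'ang',np.degrees(np.polyfit(R[:,1],R[:,0],1)[0]).round(2),'| stop outer y',np.median(St[:,1]))
```

```text
22.15
top blank -x side -3.9 ang 10.77 | +y side -94.65 ang -0.26 | rail face 49.5 ang -0.39 | stop outer y -157.5
scene blank -x side 0.55 ang -1.55 | +y side -97.5 ang 0.09 | rail face 50.7 ang 0.56 | stop outer y -160.1
```

Run:
```python
from h import *
s=snap('top','top_end.png'); a=cv2.imread('pics/top0.png'); b=cv2.imread('pics/top_end.png')
for n,(x0,y0,x1,y1) in dict(post=(262,150,295,182),cell=(338,168,372,202),driver=(178,192,206,280),jar=(460,230,500,268),brown=(220,320,256,358),blue=(283,314,323,354),green=(338,312,376,350)).items():
    print(n,int((cv2.absdiff(a,b)[y0:y1,x0:x1].max(axis=2)>70).sum()))
workorder.sign_off()
```

```text
post 0
cell 0
driver 0
jar 0
brown 0
blue 0
green 0
the job is handed in; nothing more can be done
```

I pushed the white blank flush against the rail with two fingertips, then slid it along the rail with the fingers closed into the pocket at the -y end. I stopped each push at about 6 N of contact, then backed off, lifted clear and handed the job in at about 22 s.

**Checks that agreed:**
- **Seating:** The final pictures show the blank flat against the rail and bar. Its outer side is 62.6–62.9 mm from the back of the bar, against 62 mm if fully home; that is within the 2 mm calibration.
- **Squareness:** Its +y side is square to within 0.3°.
- **Rail:** In the scene view its far side is 50.2 mm from the rail face, against 50 mm if flush.
- **Bystanders:** No visible change in the first and last top views around the post, cell, driver, jar and the three coloured look-alikes.

**Checks that disagreed:**
- **Edge fit beside the lip:** The blank's side next to the lip did not fit cleanly: 10.8° off in the top view and -1.6° in the scene view. I think the edge finder caught the lip, since the other side and the pictures show it square, but I did not re-measure it.

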